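# Unload a filter cube from a push-push loading dock

### The job

The filter cube with the blue line is locked down in the white loading dock. Press the dock's red thumb pad gently to its stop so that the push-push latch releases and the lift rises, take the cube out and set it upright in the middle of the blue lens tissue packet, then press the pad again so that the empty lift stays locked down. The latch breaks if it is pushed with more than 20 N; leave the other things where they are.

Things in the scene. Friction and masses are not known exactly. Their poses are not given: they have to be found in the camera images.
- dock: Fixed white loading dock, 66 mm high, on a grey base 108x66 mm. Origin: on the bench under the centre of the well; x points from the red pad to the grey latch box behind (60 mm high, x 26 to 48 mm); z up. The well is open at the top, 43 (x) by 41 (y) mm inside, walls 4 mm, rim at z = 66 mm. In it a lift carries the cube; its arm runs through the slotted front wall to the red pad.
- lift (a joint): Travel of the sprung lift (platform and pad), m: 0 = up, grows downward; locked about 0.0155. Push-push: pressed to its rigid end stop and let go, it changes state (up to locked, locked to up); 1 mm short of the stop may do nothing. The stop differs each time and is only felt: at 0.023 to 0.033 when locking, 0.025 to 0.036 when releasing. 3 to 8 N resist on the way; over 20 N breaks it.
- lift_pad (a point): Centre of the top face of the round red thumb pad, 26 mm diameter, 49 mm in front of the well's centre (dock's -x side). Its top is 84 mm above the bench with the lift up and 68 mm when locked; it moves straight down with the lift when pressed.
- cube_b: Black filter cube with a blue line on top, 40 (x) by 38 (y) by 37 mm, solid faces 38 (x) and 36 mm (y) apart, about 0.09 kg. Origin: centre of its underside, z up. It stands on the lift in the well, axes along the dock's. Locked, its top is 4 mm above the rim; with the lift up 20 mm above the rim, its underside 49 mm above the bench: then grip it across y from above.
- lens_tissue: Fixed blue and white packet of lens tissue, 72 (x) by 100 (y) mm, flat top 12 mm above the bench. Origin: centre of its underside, z up. The cube goes on its middle.
- cube_g: the other fluorescence filter cube, black, 40x38x37 mm, with a green line; not to be used. Bystander; origin: centre of its underside.
- objective_case: black objective case with a white label, 49 mm diameter, 72 mm high. Bystander; origin: centre of its underside.
- immersion_oil: brown immersion oil bottle with a black cap, 30 mm diameter, 62 mm high. Bystander; origin: centre of its underside.
- coverslips: small white and green box of cover glasses, 36x36x16 mm. Bystander; origin: centre of its underside.
- objective_10x: white objective lens with a yellow ring, 30 mm diameter, 45 mm high. Bystander; origin: centre of its underside.
- adapter_ring: black adapter ring with a bright rim, 42 mm diameter, 21 mm high. Bystander; origin: centre of its underside.
Not all that is in view belongs to the job. Leave any turquoise or yellow look-alike of the dock alone.

How it is judged:
On the way, in this order (a step that is already met when the one before it is completed fails the run):
1. the latch is released: the lift stands up with the blue-line cube still in the well (value of joint lift below 0.003 m and horizontal distance between cube_b and dock below 0.012 m and z of cube_b in the frame of dock between 0.044 and 0.056 m), for 0.1 s.
2. the cube stands let go on the lens tissue packet while the lift is still up (x of cube_b in the frame of lens_tissue between -0.022 and 0.022 m and y of cube_b in the frame of lens_tissue between -0.036 and 0.036 m and z of cube_b in the frame of lens_tissue between 0.008 and 0.017 m and angle between cube_b's own z axis and vertical below 0.12 rad and contact force between the fingers and cube_b below 0.1 N and value of joint lift below 0.003 m), for 0.1 s.
At the end, for the whole second after the job is handed in: The empty lift stays locked down (0.013 to 0.018 m) at rest; the blue-line cube stands upright (within 0.12 rad), let go and at rest on the lens tissue packet, its origin within 22 mm (x) and 36 mm (y) of the packet's middle (value of joint lift between 0.013 and 0.018 m and velocity of joint lift between -0.01 and 0.01 m/s and x of cube_b in the frame of lens_tissue between -0.022 and 0.022 m and y of cube_b in the frame of lens_tissue between -0.036 and 0.036 m and z of cube_b in the frame of lens_tissue between 0.008 and 0.017 m and angle between cube_b's own z axis and vertical below 0.12 rad and contact force between the fingers and cube_b below 0.1 N and linear speed of cube_b below 0.02 m/s); the robot touches nothing.
It fails at once if more than 20 N on the dock or its lift, directly or through the cube (contact force between any of the arm, the fingers, cube_b and dock above 20 N).
It fails at once if a bystander is moved by more than 20 mm (distance of any of cube_g, objective_case, immersion_oil, coverslips, objective_10x, adapter_ring from where it was at the start of the episode above 0.02 m).
It also fails if it takes over 61 s, if anything falls off the work surface, if the arm or the gripper's body presses on something with over 40 N, if the wrist force passes 120 N, or if a joint passes its speed limit or range.

### The arm

A 6-joint arm with a two-finger parallel gripper is mounted at the origin on a cart in front of the work surface, level with it; the furniture and walls round the work are solid. World frame = base frame: x ahead of the robot, y to its left, z up, the work surface at z = 0. Lengths are in m, angles in rad, forces in N, time in s.
With the tool pointing down it reaches from about 0.35 to 0.85 m from the base axis. Payload 8.1 kg.
Tool frame: the origin (TCP) lies midway between the tips of the shut fingers; the grasp point (between the pads) lies robot.grip_depth behind it (robot.grip_depth is the distance from the TCP to the grasp point, in m); z points along the fingers, y is the line along which they close (so a half turn about z gives the same grasp; the last joint's range is limited). The gripper opens to 93 mm and grips with 3 to 60 N. Pads are 15 mm wide; open, the fingers measure 128 mm over their backs; the gripper's body (75 mm by 188 mm) begins 65 mm behind the grasp point.
Start: joints at [1.229, 0.13, 1.488, -0, 1.523, -0.085], TCP at [0.152, 0.58, 0.219] pointing down, gripper open.
Joint ranges: [-2.96, 2.96], [-0.89, 2.26], [0.02, 2.5], [-1.34, 4.48], [0, 2.73], [-2.66, 2.66]. Speed limits (rad/s): [2.39, 2.39, 2.79, 3.14, 3.14, 3.14].

### API

Orientations are given as a rotation vector (axis times angle).
In Python, from plant import robot gives the robot as it stands.
- The arm moves only by the tool carry_out, never from a script. Its argument "rows" is a list of rows, each a list of 6 numbers: the shift along the tool's x, y, z in m, then the turn, a rotation vector about the tool's x, y, z in degrees. A call has 1 to 12 rows; each row is the pose to reach, as a shift and turn from the pose commanded when the call began, along the tool's axes at that moment; what a row does not reach only later rows make up. A row lasts 1/8 s, in which the tool goes at most 62.5 mm and 10.7 degrees, less where a joint would pass 70% of its speed; a pose out of reach is approached as far as the arm can. A call with a gripper value outside its range is refused whole. "jaw" is the closure in counts, from 0 (fully open) to 255 (shut), set as the call begins (left out, the last holds). The fingers move at their own pace and stop on an object; "force" is the grip in N (left out, the last holds). Time passes only in rows, so rows that repeat a pose let the fingers close. It gives the time, the measured TCP pose, the force, the opening and the grip force at its end, in the units of the state.
- robot.read_state(): the state, without advancing time (a new reading comes with each control period).
- robot.read_camera(name): name is "scene" or "top" or "wrist"; returns the picture (480x640x3 uint8, red, green, blue); there is no depth.
- robot.camera_model(name): a dict with "fx", "fy", "cx", "cy" (pixels), "R" (3x3) and "t" (3): a world point X has camera coordinates R X + t; the wrist camera has in their place "mount" (4x4, takes a point from camera to tool coordinates, whose origin is the TCP and whose axes are the flange's). Camera axes: x right, y down, z forward; pixel columns grow to the right and rows downward; lengths in m; the calibration is good to about 2 mm. A picture is of the moment at which its call begins: read the wrist's pose just before it. camera_model takes no time and is no camera call.
- robot.close_job(): hands the job in; it is judged then, once.
Trained networks look in the newest picture that a camera, given by its name, has taken for a name from the list of things; names that differ only in an ending like _2 or _b are one class to them, and where a whole thing is asked for, a point or a joint stands for the part that bears it (a point fixed in the world has none). Each returns a list of dicts, best first, with "conf" (0 to 1); they miss things now and then, are a little off and sometimes report something else, mostly with a low value. They report only what shows in the picture. A call takes as long as a camera call. They do not tell look-alikes from the thing itself.
- robot.outline_of(camera, target): "pixels" (480x640 bool, what is visible of it) and "pixel" ([column, row] in pixels, amid what is visible of it).
The state is a dict: "t": time; "q": joint angles; "dq": joint speeds; "joint_torque": joint torques, N m; "tool_pos": TCP position; "orientation": TCP orientation; "force": force on the tool from outside, world axes, zero at the start; "wrist_torque": the same for the moment, N m; "opening": finger opening in m; "gripper_force": force on a finger pad.
Only numpy, scipy, OpenCV 4.12 (cv2) and the standard library are available. Lean on these libraries where they do the work, as an engineer would, in place of code of your own. Each camera call takes 0.05 s, during which the arm holds its last target. There are 200 camera calls.

## Working session

There is one attempt and no reset: what is moved stays moved. The work goes in short steps, Python scripts to look and compute and a tool call to move; the robot and the scene stay as the last step left them, time stands still between calls to the robot, and variables do not carry over. Pictures are saved under pics/ and viewed, at most 10 in all, crops included, and the job is handed in when it is done.

Besides the shell and the picture viewer there is one more tool, called after "Request:" as name([rows], argument=value, ...), one row to a line, values as JSON. carry_out: Moves the arm, as the interface text tells. Its arguments: {"type":"object","properties":{"rows":{"type":"array"},"jaw":{"type":"number"},"force":{"type":"number"}},"required":["rows"]}

```bash
mkdir -p pics; ls; cat > h.py <<'E'
import numpy as np, cv2
from scipy.spatial.transform import Rotation as Ro
from plant import robot
def save(n,f,im=None):
    im=robot.read_camera(n) if im is None else im
    cv2.imwrite('pics/'+f,cv2.cvtColor(im,cv2.COLOR_RGB2BGR)); return im
def cam(n,s=None):
    c=robot.camera_model(n); K=np.array([[c['fx'],0,c['cx']],[0,c['fy'],c['cy']],[0,0,1.]])
    if 'mount' in c:
        s=s or robot.read_state(); T=np.eye(4); T[:3,:3]=Ro.from_rotvec(s['orientation']).as_matrix(); T[:3,3]=s['tool_pos']
        M=np.linalg.inv(T@np.array(c['mount'])); return K,M[:3,:3],M[:3,3]
    return K,np.array(c['R']),np.array(c['t'])
def proj(c,X):
    K,R,t=c; p=(np.atleast_2d(X)@R.T+t)@K.T; return p[:,:2]/p[:,2:]
def ray(c,px):
    K,R,t=c; d=R.T@np.linalg.solve(K,[px[0],px[1],1]); return -R.T@t,d
def atz(c,px,z):
    o,d=ray(c,px); return o+d*(z-o[2])/d[2]
E
python3 - <<'E'
from h import *
s=robot.read_state(); print({k:np.round(v,4) for k,v in s.items()}, robot.grip_depth)
for n in('scene','top'):
    save(n,n+'0.png'); c=cam(n); print(n,-c[1].T@c[2])
    for t in('dock','lift_pad','cube_b','lens_tissue'):
        for r in robot.outline_of(n,t): print(t,round(r['conf'],2),np.round(r['pixel']),r['pixels'].sum())
E
```

```text
pics
{'t': np.float64(0.0), 'q': array([ 1.2286,  0.1312,  1.4892,  0.    ,  1.523 , -0.0854]), 'dq': array([-0.0009,  0.0007,  0.001 , -0.0001, -0.0007,  0.0004]), 'joint_torque': array([-8.00000e-04, -5.59874e+01, -4.91732e+01,  7.64000e-02,
        3.66000e-02, -1.00000e-04]), 'tool_pos': array([0.1522, 0.5798, 0.2176]), 'orientation': array([-4.0230e-01, -3.1153e+00,  2.8000e-03]), 'force': array([-0.0394, -0.3071, -0.0628]), 'wrist_torque': array([-0.0139, -0.0242,  0.0496]), 'gripper_force': np.float64(0.0), 'opening': np.float64(0.0931)} 0.0188
scene [-0.28684495 -0.52992307  0.75463412]
dock 0.85 [281. 268.] 898
dock 0.71 [233. 292.] 1277
lift_pad 0.65 [298. 306.] 289
lift_pad 0.59 [226. 288.] 220
cube_b 0.63 [277. 249.] 136
cube_b 0.62 [375. 249.] 290
lens_tissue 0.77 [366. 299.] 962
top [0.28023221 0.006293   1.61560274]
dock 0.63 [290. 245.] 727
dock 0.56 [278. 294.] 937
dock 0.26 [351. 181.] 197
lift_pad 0.79 [344. 287.] 282
lift_pad 0.62 [278. 299.] 302
lift_pad 0.42 [290. 256.] 84
cube_b 0.74 [288. 236.] 207
cube_b 0.61 [351. 180.] 215
lens_tissue 0.58 [370. 234.] 838
```

```bash
python3 - <<'E'
import cv2
for n,(a,b,c,d) in {'top0':(200,130,440,330),'scene0':(160,190,440,360)}.items():
    i=cv2.imread(f'pics/{n}.png')[b:d,a:c]; cv2.imwrite(f'pics/{n}c.png',cv2.resize(i,None,fx=780/(c-a)*.9,fy=780/(c-a)*.9,interpolation=cv2.INTER_CUBIC))
E
```

```text
(no output)
```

View pics/top0c.png

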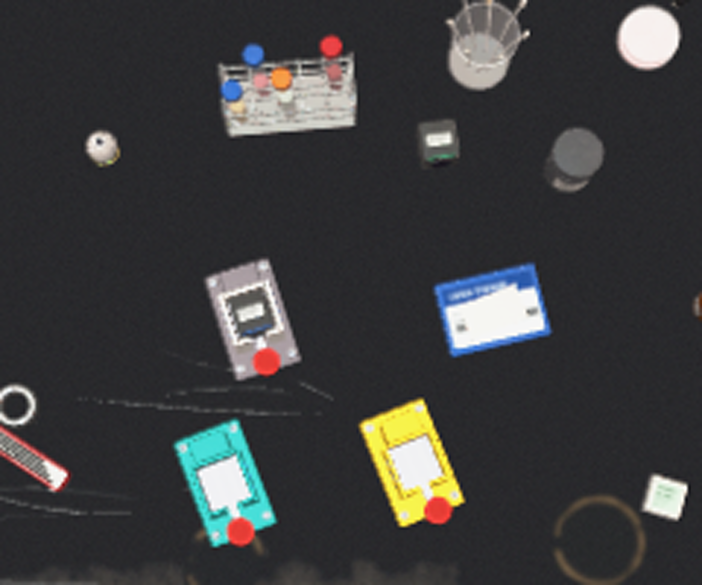

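View pics/scene0c.png

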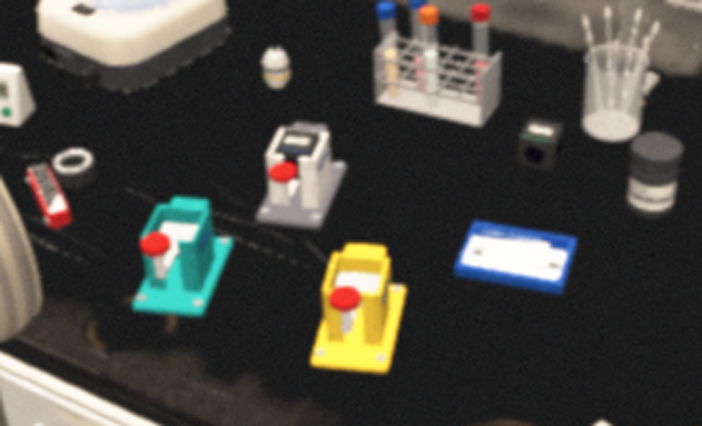

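The top view shows the white dock at about (286,239) with its pad at (291,254), and the tissue at about (368,236). The turquoise and yellow look-alikes are nearer the robot. The scene view shows the white dock's pad at about (273,259).

```bash
python3 - <<'E'
from h import *
ct,cs=cam('top'),cam('scene')
T=lambda u:(200+u[0]/2.925,130+u[1]/2.925)
S=lambda u:(160+u[0]/2.507,190+u[1]/2.507)
def tri(a,b):
    o1,d1=ray(ct,a);o2,d2=ray(cs,b); A=np.array([d1,-d2]).T; k=np.linalg.lstsq(A,o2-o1,rcond=None)[0]
    return (o1+k[0]*d1+o2+k[1]*d2)/2
print('pad',tri(T((266,362)),S((284,172))),atz(ct,T((266,362)),.068),atz(cs,S((284,172)),.068))
print('base',[np.round(atz(ct,T(u),.008)[:2],4) for u in((205,277),(268,260),(300,362),(237,380))])
print('cube',atz(ct,T((250,313)),.07),tri(T((250,312)),S((299,141))))
q=[atz(ct,T(u),.012)[:2] for u in((435,285),(533,264),(551,332),(452,355))]
print('tissue',np.round(q,4),np.mean(q,0)); q=[atz(cs,S(u),.012)[:2] for u in((475,222),(577,238),(564,283),(456,270))]; print(np.round(q,4),np.mean(q,0))
print('sc',tri(T((493,310)),S((518,254))))
s=robot.read_state();print(Ro.from_rotvec(s['orientation']).as_matrix().round(3)); print(np.round(robot.camera_model('wrist')['mount'],3))
for n,u in dict(obj=(575,160),cg=(438,143),tubes=(290,95)).items(): print(n,atz(ct,T(u),.04))
E
```

```text
pad [0.49275826 0.06639385 0.06666619] [0.49222582 0.06675685 0.068     ] [0.49162675 0.06484906 0.068     ]
base [array([0.5845, 0.1294]), array([0.6015, 0.0678]), array([0.5005, 0.0361]), array([0.4828, 0.0971])]
cube [0.5383726  0.08202047 0.07      ] [0.54003003 0.08137011 0.06923109]
tissue [[ 0.576  -0.0958]
 [ 0.597  -0.1923]
 [ 0.5295 -0.2085]
 [ 0.5068 -0.1117]] [ 0.55231908 -0.15206985]
[[ 0.5746 -0.096 ]
 [ 0.5989 -0.1916]
 [ 0.5333 -0.2075]
 [ 0.5024 -0.1138]] [ 0.55229382 -0.15222895]
sc [ 0.55152995 -0.15260028  0.01098514]
[[-0.967  0.254 -0.   ]
 [ 0.254  0.967 -0.   ]
 [ 0.    -0.    -1.   ]]
[[ 0.001 -0.955 -0.298  0.083]
 [ 1.     0.     0.002 -0.001]
 [-0.001 -0.298  0.955 -0.165]
 [ 0.     0.     0.     1.   ]]
obj [ 0.69483863 -0.23180931  0.04      ]
cg [ 0.71163398 -0.09829699  0.04      ]
tubes [0.75977307 0.04622777 0.04      ]
```

Request:
carry_out([
  [-0.046,-0.041,0.002,0,0,-3],
  [-0.092,-0.082,0.004,0,0,-6],
  [-0.138,-0.123,0.006,0,0,-9],
  [-0.184,-0.164,0.008,0,0,-12],
  [-0.23,-0.205,0.01,0,0,-16],
  [-0.276,-0.246,0.012,0,0,-20],
  [-0.322,-0.287,0.014,0,0,-24],
  [-0.368,-0.328,0.016,0,0,-28],
  [-0.414,-0.37,0.018,0,0,-32],
  [-0.459,-0.411,0.02,0,0,-32],
  [-0.459,-0.411,0.02,0,0,-32],
  [-0.459,-0.411,0.02,0,0,-32],
], jaw=255)

```text
t: 2.0
tool_pos: [0.4917, 0.0663, 0.1985]
orientation: [0.47, -3.106, -0.001]
force: [-0.3, 0.6, -0.2]
opening: 0.0004
gripper_force: 0.0
```

```bash
cat > look.py <<'E'
from h import *
import sys
s=robot.read_state(); im=save('wrist',sys.argv[1]+'.png'); c=cam('wrist',s)
print({k:np.round(s[k],4) for k in('t','tool_pos','orientation','force','opening','gripper_force')})
R=Ro.from_rotvec(s['orientation']).as_matrix(); print('R',R.round(3).tolist())
hsv=cv2.cvtColor(im,cv2.COLOR_RGB2HSV)
m=(((hsv[...,0]<8)|(hsv[...,0]>172))&(hsv[...,1]>150)&(hsv[...,2]>80)).astype(np.uint8)
n,l,st,ce=cv2.connectedComponentsWithStats(m)
for i in range(1,n):
    if st[i,4]>300: print('red',ce[i].round(),st[i,4],atz(c,ce[i],.068).round(4))
for t in sys.argv[2:]:
    for r in robot.outline_of('wrist',t):
        p=r['pixels']; (u,v)=np.argwhere(p)[:,::-1].mean(0); print(t,round(r['conf'],2),(round(u),round(v)),p.sum(),[atz(c,(u,v),z).round(4)[:2] for z in(.07,.086,.012)])
E
python3 look.py w1 lift_pad cube_b
```

```text
{'t': np.float64(2.0), 'tool_pos': array([0.4917, 0.0663, 0.1985]), 'orientation': array([ 4.7030e-01, -3.1057e+00, -9.0000e-04]), 'force': array([-0.2911,  0.6323, -0.1839]), 'opening': np.float64(0.0004), 'gripper_force': np.float64(0.0)}
R [[-0.955, -0.296, -0.001], [-0.296, 0.955, 0.001], [0.0, 0.001, -1.0]]
red [164.  11.] 837 [ 0.3583 -0.0946  0.068 ]
red [403.  57.] 1075 [0.3332 0.0921 0.068 ]
red [529. 205.] 683 [0.4108 0.2461 0.068 ]
red [313. 234.] 536 [0.4948 0.0677 0.068 ]
lift_pad 0.97 (314, 235) 641 [array([0.4946, 0.0683]), array([0.4902, 0.0668]), array([0.5109, 0.0738])]
lift_pad 0.97 (183, 60) 3408 [array([ 0.3873, -0.0738]), array([ 0.3886, -0.0676]), array([ 0.3823, -0.0964])]
lift_pad 0.63 (397, 101) 3121 [array([0.3652, 0.099 ]), array([0.3678, 0.0958]), array([0.3559, 0.1105])]
cube_b 0.71 (24, 304) 1517 [array([ 0.6481, -0.1835]), array([ 0.6353, -0.1713]), array([ 0.6946, -0.2277])]
cube_b 0.64 (130, 346) 1087 [array([ 0.6648, -0.0771]), array([ 0.651 , -0.0707]), array([ 0.7146, -0.1003])]
cube_b 0.59 (313, 268) 751 [array([0.527 , 0.0775]), array([0.5207, 0.0755]), array([0.5496, 0.0848])]
```

View pics/w1.png

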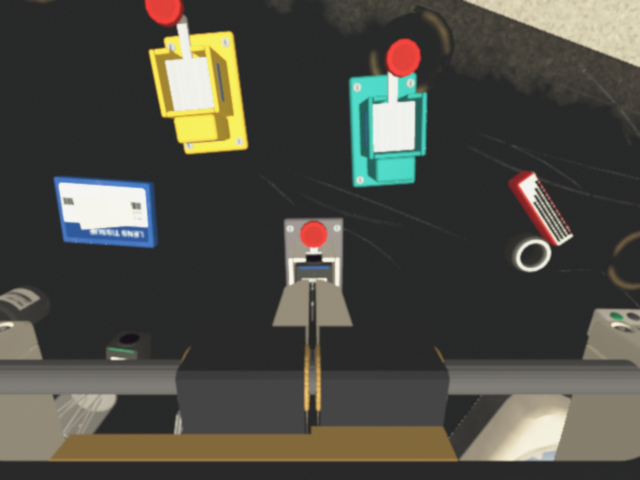

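The wrist view shows the white dock's pad at (313,234), with the tool aligned to the dock and only about 2 mm off. I'll go down to just short of the stop range.

Request:
carry_out([
  [-0.001,0,0.045,0,0,0],
  [-0.002,0,0.09,0,0,0],
  [-0.002,0,0.12,0,0,0],
  [-0.002,0,0.126,0,0,0],
  [-0.002,0,0.129,0,0,0],
  [-0.002,0,0.131,0,0,0],
  [-0.002,0,0.133,0,0,0],
  [-0.002,0,0.135,0,0,0],
  [-0.002,0,0.1365,0,0,0],
  [-0.002,0,0.1375,0,0,0],
  [-0.002,0,0.138,0,0,0],
  [-0.002,0,0.138,0,0,0],
])

```text
t: 3.65
tool_pos: [0.4942, 0.0667, 0.0608]
orientation: [-0.472, 3.105, -0.0]
force: [2.5, 0.3, 3.9]
opening: 0.0007
gripper_force: 2.1
```

Request:
carry_out([
  [0,0,0.0005,0,0,0],
  [0,0,0.001,0,0,0],
  [0,0,0.0015,0,0,0],
  [0,0,0.0015,0,0,0],
])

```text
t: 4.15
tool_pos: [0.4937, 0.0667, 0.059]
orientation: [0.472, -3.106, 0.0]
force: [3.3, 0.0, 5.3]
opening: 0.0007
gripper_force: 2.1
```

Request:
carry_out([
  [0,0,0.0005,0,0,0],
  [0,0,0.001,0,0,0],
  [0,0,0.001,0,0,0],
])

```text
t: 4.53
tool_pos: [0.4938, 0.0667, 0.058]
orientation: [0.472, -3.106, 0.0]
force: [2.5, -1.5, 4.1]
opening: 0.0004
gripper_force: 2.0
```

Request:
carry_out([
  [0,0,0.0005,0,0,0],
  [0,0,0.001,0,0,0],
  [0,0,0.001,0,0,0],
])

```text
t: 4.9
tool_pos: [0.4938, 0.0668, 0.0571]
orientation: [0.472, -3.106, 0.0]
force: [2.1, -1.8, 4.4]
opening: 0.0007
gripper_force: 2.1
```

Request:
carry_out([
  [0,0,0.0005,0,0,0],
  [0,0,0.001,0,0,0],
  [0,0,0.001,0,0,0],
])

```text
t: 5.28
tool_pos: [0.4938, 0.0668, 0.056]
orientation: [0.472, -3.106, 0.0]
force: [2.7, -1.8, 3.7]
opening: 0.0005
gripper_force: 2.1
```

Request:
carry_out([
  [0,0,0.0005,0,0,0],
  [0,0,0.001,0,0,0],
  [0,0,0.001,0,0,0],
])

```text
t: 5.65
tool_pos: [0.4938, 0.0668, 0.0551]
orientation: [0.472, -3.106, 0.0]
force: [2.1, -2.6, 3.9]
opening: 0.0005
gripper_force: 2.1
```

Request:
carry_out([
  [0,0,0.0005,0,0,0],
  [0,0,0.001,0,0,0],
  [0,0,0.001,0,0,0],
])

```text
t: 6.02
tool_pos: [0.4938, 0.0668, 0.0541]
orientation: [0.472, -3.106, 0.0]
force: [1.3, -3.0, 4.6]
opening: 0.0005
gripper_force: 2.3
```

Request:
carry_out([
  [0,0,0.0005,0,0,0],
  [0,0,0.001,0,0,0],
  [0,0,0.001,0,0,0],
])

```text
t: 6.4
tool_pos: [0.4938, 0.0668, 0.0531]
orientation: [0.472, -3.106, 0.0]
force: [1.3, -2.4, 4.5]
opening: 0.0006
gripper_force: 2.4
```

Request:
carry_out([
  [0,0,0.0005,0,0,0],
  [0,0,0.001,0,0,0],
  [0,0,0.001,0,0,0],
])

```text
t: 6.78
tool_pos: [0.4938, 0.0668, 0.0521]
orientation: [0.472, -3.106, 0.0]
force: [1.9, -3.0, 4.4]
opening: 0.0006
gripper_force: 2.4
```

Request:
carry_out([
  [0,0,0.0005,0,0,0],
  [0,0,0.001,0,0,0],
  [0,0,0.001,0,0,0],
])

```text
t: 7.15
tool_pos: [0.4938, 0.0668, 0.0511]
orientation: [0.472, -3.106, 0.0]
force: [1.9, -2.9, 4.9]
opening: 0.0003
gripper_force: 2.5
```

Request:
carry_out([
  [0,0,0.0005,0,0,0],
  [0,0,0.001,0,0,0],
  [0,0,0.001,0,0,0],
])

```text
t: 7.52
tool_pos: [0.4938, 0.0668, 0.0501]
orientation: [0.472, -3.106, 0.0]
force: [1.5, -3.2, 5.2]
opening: 0.0007
gripper_force: 2.5
```

Request:
carry_out([
  [0,0,0.0005,0,0,0],
  [0,0,0.001,0,0,0],
  [0,0,0.001,0,0,0],
])

```text
t: 7.9
tool_pos: [0.4938, 0.0668, 0.0492]
orientation: [0.472, -3.106, 0.0]
force: [1.5, -2.4, 5.7]
opening: 0.0002
gripper_force: 2.8
```

Request:
carry_out([
  [0,0,0.0005,0,0,0],
  [0,0,0.0008,0,0,0],
  [0,0,0.0008,0,0,0],
])

```text
t: 8.28
tool_pos: [0.4938, 0.0668, 0.0488]
orientation: [0.472, -3.106, 0.0]
force: [-2.3, -3.7, 9.9]
opening: 0.0007
gripper_force: 4.9
```

The stop is reached at 9.9 N. I'll press slightly more, let go, and rise with the gripper opening.

Request:
carry_out([
  [0,0,0.0003,0,0,0],
  [0,0,0.0003,0,0,0],
  [0,0,-0.002,0,0,0],
  [0,0,-0.01,0,0,0],
  [0,0,-0.025,0,0,0],
  [0,0,-0.04,0,0,0],
  [0,0,-0.08,0,0,0],
  [0,0,-0.13,0,0,0],
  [0,0,-0.15,0,0,0],
  [0,0,-0.15,0,0,0],
  [0,0,-0.15,0,0,0],
])

```text
t: 9.65
tool_pos: [0.4931, 0.0669, 0.1972]
orientation: [0.472, -3.104, -0.0]
force: [-0.1, 0.3, -1.1]
opening: 0.0004
gripper_force: 0.0
```

```bash
python3 look.py w2 lift_pad cube_b; python3 -c "
import cv2;i=cv2.imread('pics/w2.png')[190:340,220:420];cv2.imwrite('pics/w2c.png',cv2.resize(i,None,fx=3.5,fy=3.5,interpolation=2))"
```

```text
{'t': np.float64(9.65), 'tool_pos': array([0.4931, 0.0669, 0.1972]), 'orientation': array([ 4.7200e-01, -3.1042e+00, -5.0000e-04]), 'force': array([-0.1475,  0.3158, -1.0556]), 'opening': np.float64(0.0004), 'gripper_force': np.float64(0.0)}
R [[-0.955, -0.297, -0.002], [-0.297, 0.955, 0.0], [0.002, 0.001, -1.0]]
red [164.  10.] 740 [ 0.3591 -0.0943  0.068 ]
red [403.  55.] 1090 [0.3331 0.0921 0.068 ]
red [529. 204.] 699 [0.4111 0.246  0.068 ]
red [313. 238.] 595 [0.4993 0.0692 0.068 ]
lift_pad 0.97 (397, 100) 3298 [array([0.3655, 0.0991]), array([0.3682, 0.0959]), array([0.3559, 0.1106])]
lift_pad 0.88 (314, 239) 743 [array([0.4995, 0.0699]), array([0.4949, 0.0683]), array([0.5165, 0.0756])]
lift_pad 0.7 (183, 60) 3265 [array([ 0.3888, -0.073 ]), array([ 0.3901, -0.0668]), array([ 0.3837, -0.0956])]
cube_b 0.87 (129, 345) 1127 [array([ 0.6648, -0.077 ]), array([ 0.6511, -0.0705]), array([ 0.7145, -0.1004])]
cube_b 0.82 (314, 270) 835 [array([0.5289, 0.079 ]), array([0.5226, 0.0769]), array([0.5516, 0.0865])]
```

View pics/w2c.png

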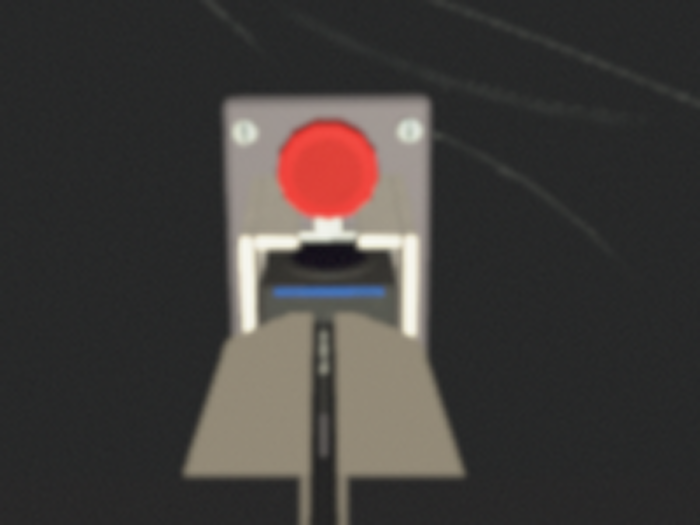

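Lift is up, with the cube's blue line at the crop centre and the front face visible; the cube's sideways offset is under 1 mm. I'll move over the cube and down.

Request:
carry_out([
  [-0.025,0,0,0,0,0],
  [-0.05,0,0,0,0,0],
  [-0.05,0,0.04,0,0,0],
  [-0.05,0,0.08,0,0,0],
  [-0.05,0,0.105,0,0,0],
  [-0.05,0,0.118,0,0,0],
  [-0.05,0,0.125,0,0,0],
  [-0.05,0,0.128,0,0,0],
  [-0.05,0,0.128,0,0,0],
], jaw=80, force=10)

```text
t: 10.92
tool_pos: [0.5422, 0.0817, 0.0711]
orientation: [-0.472, 3.105, -0.0]
force: [-0.4, 0.5, 0.4]
opening: 0.0639
gripper_force: 0.0
```

```bash
python3 look.py w3 
```

```text
{'t': np.float64(10.925), 'tool_pos': array([0.5422, 0.0817, 0.0711]), 'orientation': array([-4.7190e-01,  3.1047e+00, -2.0000e-04]), 'force': array([-0.4098,  0.5241,  0.4345]), 'opening': np.float64(0.0639), 'gripper_force': np.float64(0.0)}
R [[-0.955, -0.297, 0.001], [-0.297, 0.955, 0.0], [-0.001, -0.0, -1.0]]
red [315. 212.] 2184 [0.498  0.0687 0.068 ]
```

View pics/w3.png

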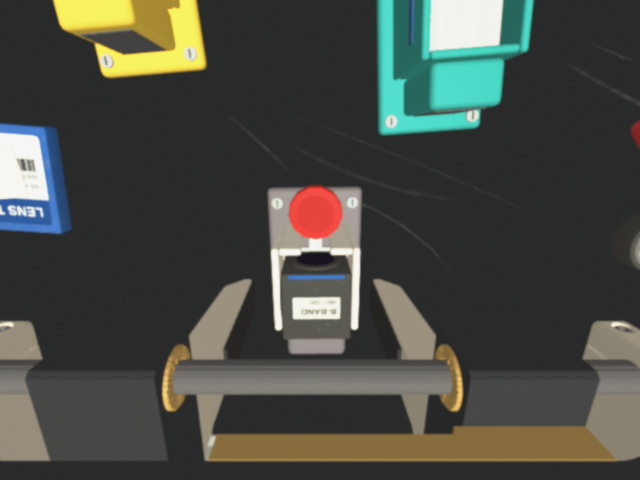

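The view shows the cube at (316,305), centred between the fingers to about 1 mm. I'll shift 1 mm, go 2 mm lower and close.

Request:
carry_out([
  [0,0.001,0.002,0,0,0],
  [0,0.001,0.002,0,0,0],
  [0,0.001,0.002,0,0,0],
  [0,0.001,0.002,0,0,0],
  [0,0.001,0.002,0,0,0],
  [0,0.001,0.002,0,0,0],
], jaw=255, force=10)

```text
t: 11.72
tool_pos: [0.5413, 0.0827, 0.0684]
orientation: [-0.472, 3.106, 0.0]
force: [0.0, 0.3, 0.4]
opening: 0.0358
gripper_force: 10.0
```

Request:
carry_out([
  [0,0,-0.004,0,0,0],
  [0,0,-0.01,0,0,0],
  [0,0,-0.018,0,0,0],
  [0,0,-0.03,0,0,0],
  [0,0,-0.045,0,0,0],
  [0,0,-0.06,0,0,0],
  [0,0,-0.08,0,0,0],
  [0,0,-0.08,0,0,0],
  [0,0,-0.08,0,0,0],
], force=15)

```text
t: 12.85
tool_pos: [0.5412, 0.0826, 0.1482]
orientation: [0.472, -3.106, 0.0]
force: [-0.5, -0.1, -1.8]
opening: 0.036
gripper_force: 15.0
```

```bash
python3 look.py w4 cube_b
```

```text
{'t': np.float64(12.85), 'tool_pos': array([0.5412, 0.0826, 0.1482]), 'orientation': array([ 0.4721, -3.1058,  0.    ]), 'force': array([-0.4693, -0.1297, -1.8421]), 'opening': np.float64(0.036), 'gripper_force': np.float64(14.9944)}
R [[-0.955, -0.297, -0.0], [-0.297, 0.955, -0.0], [0.0, 0.0, -1.0]]
red [575. 160.] 1375 [0.4211 0.2435 0.068 ]
red [312. 189.] 1032 [0.4972 0.0684 0.068 ]
cube_b 0.96 (312, 297) 6309 [array([0.5814, 0.0945]), array([0.5735, 0.0921]), array([0.6098, 0.1035])]
cube_b 0.66 (93, 336) 2173 [array([ 0.6714, -0.0716]), array([ 0.6576, -0.0632]), array([ 0.7213, -0.1022])]
```

View pics/w4.png

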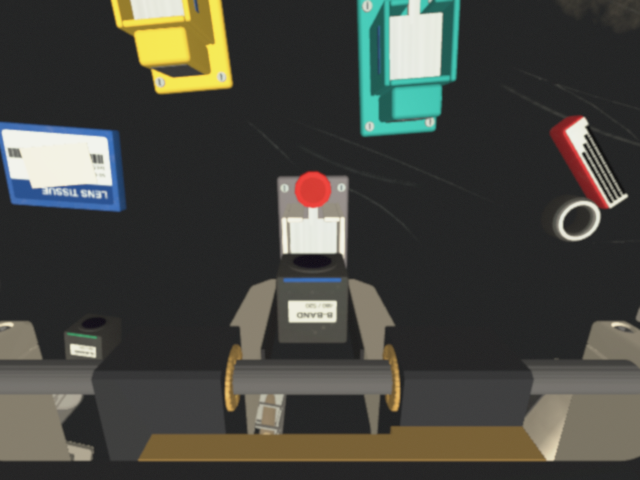

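The cube is held at (312,300) and the lift is empty and up. I'll carry the cube to the packet.

Request:
carry_out([
  [0.012,-0.045,0,0,0,0],
  [0.024,-0.09,0,0,0,0],
  [0.036,-0.135,0,0,0,0],
  [0.048,-0.18,0,0,0,0],
  [0.059,-0.228,0,0,0,0],
  [0.059,-0.228,0.04,0,0,0],
  [0.059,-0.228,0.08,0,0,0],
  [0.059,-0.228,0.1,0,0,0],
  [0.059,-0.228,0.109,0,0,0],
  [0.059,-0.228,0.113,0,0,0],
  [0.059,-0.228,0.115,0,0,0],
  [0.059,-0.228,0.115,0,0,0],
])

```text
t: 14.45
tool_pos: [0.5535, -0.1528, 0.0344]
orientation: [-0.472, 3.104, -0.001]
force: [0.4, -0.6, -0.6]
opening: 0.0361
gripper_force: 15.0
```

```bash
python3 look.py w5
```

```text
{'t': np.float64(14.45), 'tool_pos': array([ 0.5535, -0.1528,  0.0344]), 'orientation': array([-4.7220e-01,  3.1044e+00, -1.3000e-03]), 'force': array([ 0.4323, -0.6361, -0.6438]), 'opening': np.float64(0.0361), 'gripper_force': np.float64(14.9943)}
R [[-0.955, -0.297, 0.002], [-0.297, 0.955, -0.001], [-0.001, -0.001, -1.0]]
```

View pics/w5.png

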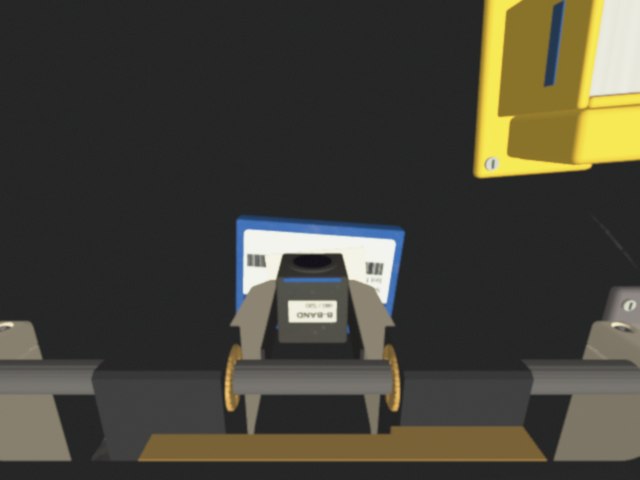

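The cube sits over the packet, which spans columns 237–403 with the cube at 312. I'll lower it to contact.

Request:
carry_out([
  [0,0,0.001,0,0,0],
  [0,0,0.002,0,0,0],
  [0,0,0.003,0,0,0],
  [0,0,0.003,0,0,0],
])

```text
t: 15.0
tool_pos: [0.5529, -0.1526, 0.0312]
orientation: [-0.472, 3.106, -0.0]
force: [-3.9, 1.9, 6.5]
opening: 0.0356
gripper_force: 15.0
```

Request:
carry_out([
  [0,0,-0.0005,0,0,0],
  [0,0,-0.0005,0,0,0],
  [0,0,-0.0005,0,0,0],
  [0,0,-0.0005,0,0,0],
  [0,0,-0.03,0,0,0],
  [0,0,-0.08,0,0,0],
  [0,0,-0.13,0,0,0],
  [0,0,-0.13,0,0,0],
], jaw=80)

```text
t: 16.0
tool_pos: [0.556, -0.1538, 0.1661]
orientation: [-0.471, 3.098, -0.007]
force: [0.0, 0.0, -0.7]
opening: 0.064
gripper_force: 0.0
```

```bash
python3 look.py w6 cube_b lens_tissue
```

```text
{'t': np.float64(16.0), 'tool_pos': array([ 0.556 , -0.1538,  0.1661]), 'orientation': array([-0.4709,  3.0976, -0.0073]), 'force': array([ 0.0148,  0.0224, -0.67  ]), 'opening': np.float64(0.064), 'gripper_force': np.float64(0.0)}
R [[-0.955, -0.297, 0.009], [-0.297, 0.955, -0.003], [-0.008, -0.006, -1.0]]
red [499.   6.] 468 [ 0.3595 -0.0838  0.068 ]
red [ 8. 33.] 546 [ 0.4752 -0.4025  0.068 ]
red [601. 255.] 989 [0.4962 0.0808 0.068 ]
cube_b 0.79 (320, 359) 372 [array([ 0.6648, -0.1136]), array([ 0.6532, -0.1176]), array([ 0.707 , -0.0991])]
cube_b 0.6 (315, 226) 1940 [array([ 0.5438, -0.1563]), array([ 0.5396, -0.1577]), array([ 0.559 , -0.1512])]
lens_tissue 0.69 (318, 217) 5087 [array([ 0.5354, -0.1562]), array([ 0.5317, -0.1576]), array([ 0.5487, -0.1512])]
```

View pics/w6.png

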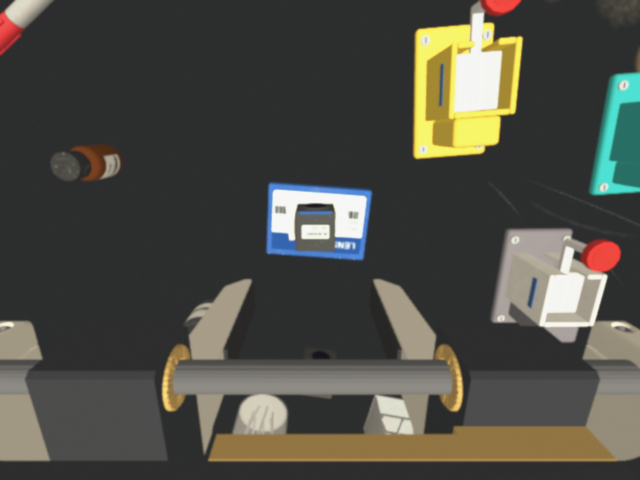

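The cube stands upright mid-packet at (315,226), and the white dock's pad is up at (601,255). I'll return to the pad.

Request:
carry_out([
  [-0.002,0.045,-0.02,0,0,0],
  [-0.004,0.09,-0.02,0,0,0],
  [-0.006,0.135,-0.02,0,0,0],
  [-0.007,0.18,-0.02,0,0,0],
  [-0.009,0.227,-0.02,0,0,0],
  [-0.009,0.227,0,0,0,0],
  [-0.009,0.227,0.04,0,0,0],
  [-0.009,0.227,0.06,0,0,0],
  [-0.009,0.227,0.06,0,0,0],
], jaw=255)

```text
t: 17.27
tool_pos: [0.4907, 0.0668, 0.0965]
orientation: [0.471, -3.099, -0.001]
force: [-0.3, 0.2, 0.3]
opening: 0.0002
gripper_force: 0.0
```

Request:
carry_out([
  [0,0,0,0,0,0],
  [0,0,0.006,0,0,0],
  [0,0,0.012,0,0,0],
  [0,0,0.016,0,0,0],
  [0,0,0.02,0,0,0],
  [0,0,0.024,0,0,0],
  [0,0,0.028,0,0,0],
  [0,0,0.032,0,0,0],
  [0,0,0.032,0,0,0],
])

```text
t: 18.4
tool_pos: [0.4938, 0.0668, 0.0682]
orientation: [0.472, -3.106, 0.0]
force: [-1.7, -0.6, 4.1]
opening: 0.0004
gripper_force: 2.2
```

Next, down to about 0.062.

Request:
carry_out([
  [0,0,0.002,0,0,0],
  [0,0,0.004,0,0,0],
  [0,0,0.0055,0,0,0],
  [0,0,0.006,0,0,0],
  [0,0,0.006,0,0,0],
])

```text
t: 19.02
tool_pos: [0.4939, 0.0668, 0.0625]
orientation: [-0.472, 3.106, -0.0]
force: [-2.8, -0.3, 4.7]
opening: 0.0003
gripper_force: 2.4
```

Request:
carry_out([
  [0,0,0.0005,0,0,0],
  [0,0,0.001,0,0,0],
  [0,0,0.001,0,0,0],
])

```text
t: 19.4
tool_pos: [0.4938, 0.0668, 0.0615]
orientation: [0.472, -3.106, 0.0]
force: [-3.9, -0.6, 4.3]
opening: 0.0002
gripper_force: 2.4
```

Request:
carry_out([
  [0,0,0.0005,0,0,0],
  [0,0,0.001,0,0,0],
  [0,0,0.001,0,0,0],
])

```text
t: 19.77
tool_pos: [0.4939, 0.0668, 0.0605]
orientation: [-0.472, 3.106, -0.0]
force: [-2.9, -0.4, 4.2]
opening: 0.0004
gripper_force: 2.5
```

Request:
carry_out([
  [0,0,0.0005,0,0,0],
  [0,0,0.001,0,0,0],
  [0,0,0.001,0,0,0],
])

```text
t: 20.15
tool_pos: [0.4939, 0.0668, 0.0594]
orientation: [0.472, -3.106, 0.0]
force: [-3.3, -0.8, 5.3]
opening: 0.0002
gripper_force: 2.5
```

Request:
carry_out([
  [0,0,0.0005,0,0,0],
  [0,0,0.001,0,0,0],
  [0,0,0.001,0,0,0],
])

```text
t: 20.52
tool_pos: [0.4939, 0.0668, 0.0585]
orientation: [-0.472, 3.106, -0.0]
force: [-3.8, -1.6, 5.1]
opening: 0.0005
gripper_force: 2.5
```

Request:
carry_out([
  [0,0,0.0005,0,0,0],
  [0,0,0.001,0,0,0],
  [0,0,0.001,0,0,0],
])

```text
t: 20.9
tool_pos: [0.4939, 0.0668, 0.0575]
orientation: [-0.472, 3.106, -0.0]
force: [-2.8, -1.3, 4.7]
opening: 0.0006
gripper_force: 2.6
```

Request:
carry_out([
  [0,0,0.0005,0,0,0],
  [0,0,0.001,0,0,0],
  [0,0,0.001,0,0,0],
])

```text
t: 21.28
tool_pos: [0.4939, 0.0668, 0.0565]
orientation: [-0.472, 3.106, -0.0]
force: [-2.5, -0.9, 4.2]
opening: 0.0007
gripper_force: 2.6
```

Request:
carry_out([
  [0,0,0.0005,0,0,0],
  [0,0,0.001,0,0,0],
  [0,0,0.001,0,0,0],
])

```text
t: 21.65
tool_pos: [0.4939, 0.0668, 0.0555]
orientation: [-0.472, 3.106, -0.0]
force: [-2.6, -0.6, 6.0]
opening: 0.0001
gripper_force: 2.8
```

Request:
carry_out([
  [0,0,0.0005,0,0,0],
  [0,0,0.0008,0,0,0],
  [0,0,0.0008,0,0,0],
])

```text
t: 22.02
tool_pos: [0.4939, 0.0668, 0.0547]
orientation: [0.472, -3.106, 0.0]
force: [-3.8, -0.2, 4.8]
opening: 0.0003
gripper_force: 2.9
```

Request:
carry_out([
  [0,0,0.0005,0,0,0],
  [0,0,0.0009,0,0,0],
  [0,0,0.0009,0,0,0],
])

```text
t: 22.4
tool_pos: [0.4939, 0.0668, 0.0538]
orientation: [0.472, -3.106, 0.0]
force: [-3.1, -0.7, 6.7]
opening: 0.0005
gripper_force: 2.9
```

Request:
carry_out([
  [0,0,0.0005,0,0,0],
  [0,0,0.0008,0,0,0],
  [0,0,0.0008,0,0,0],
])

```text
t: 22.78
tool_pos: [0.4939, 0.0668, 0.0531]
orientation: [-0.472, 3.106, -0.0]
force: [-3.0, -0.8, 5.7]
opening: 0.0005
gripper_force: 2.9
```

Request:
carry_out([
  [0,0,0.0005,0,0,0],
  [0,0,0.0008,0,0,0],
  [0,0,0.0008,0,0,0],
])

```text
t: 23.15
tool_pos: [0.4939, 0.0668, 0.0522]
orientation: [-0.472, 3.106, -0.0]
force: [-3.6, -0.6, 6.7]
opening: 0.0006
gripper_force: 3.0
```

Request:
carry_out([
  [0,0,0.0005,0,0,0],
  [0,0,0.0008,0,0,0],
  [0,0,0.0008,0,0,0],
])

```text
t: 23.52
tool_pos: [0.4939, 0.0668, 0.0517]
orientation: [0.472, -3.106, 0.0]
force: [-5.0, -1.1, 7.7]
opening: 0.0005
gripper_force: 4.3
```

Probably at the stop. I'll go a little further to be sure.

Request:
carry_out([
  [0,0,0.0004,0,0,0],
  [0,0,0.0004,0,0,0],
])

```text
t: 23.78
tool_pos: [0.4939, 0.0668, 0.0515]
orientation: [0.472, -3.106, 0.0]
force: [-5.7, -1.1, 10.4]
opening: 0.0006
gripper_force: 5.4
```

The stop is confirmed: the tool moved 0.2 mm of the 0.4 mm commanded, at 10.4 N. I'll release and look.

Request:
carry_out([
  [0,0,0.0001,0,0,0],
  [0,0,-0.002,0,0,0],
  [0,0,-0.01,0,0,0],
  [0,0,-0.025,0,0,0],
  [0,0,-0.04,0,0,0],
  [0,0,-0.08,0,0,0],
  [0,0,-0.13,0,0,0],
  [0,0,-0.147,0,0,0],
  [0,0,-0.147,0,0,0],
  [0,0,-0.147,0,0,0],
])

```text
t: 25.02
tool_pos: [0.4929, 0.0668, 0.1961]
orientation: [0.472, -3.103, -0.0]
force: [-1.2, -0.8, 0.3]
opening: 0.0004
gripper_force: 0.0
```

```bash
python3 look.py w7 lift_pad cube_b
```

```text
{'t': np.float64(25.025), 'tool_pos': array([0.4929, 0.0668, 0.1961]), 'orientation': array([ 4.7180e-01, -3.1035e+00, -5.0000e-04]), 'force': array([-1.1967, -0.8344,  0.2933]), 'opening': np.float64(0.0004), 'gripper_force': np.float64(0.0)}
R [[-0.955, -0.297, -0.002], [-0.297, 0.955, -0.0], [0.002, 0.001, -1.0]]
red [163.  10.] 744 [ 0.3591 -0.0943  0.068 ]
red [404.  55.] 1097 [0.3332 0.0921 0.068 ]
red [530. 205.] 699 [0.4112 0.2459 0.068 ]
red [313. 234.] 541 [0.4949 0.0677 0.068 ]
lift_pad 0.88 (314, 254) 1490 [array([0.5126, 0.0741]), array([0.5072, 0.0723]), array([0.5322, 0.0807])]
lift_pad 0.66 (397, 99) 3414 [array([0.3652, 0.0991]), array([0.3678, 0.0959]), array([0.3555, 0.1107])]
lift_pad 0.63 (183, 60) 3122 [array([ 0.3888, -0.0731]), array([ 0.3902, -0.0669]), array([ 0.3838, -0.0958])]
cube_b 0.69 (89, 215) 2282 [array([ 0.5371, -0.1301]), array([ 0.5304, -0.1207]), array([ 0.5616, -0.1641])]
cube_b 0.58 (128, 346) 1118 [array([ 0.6643, -0.0769]), array([ 0.6506, -0.0704]), array([ 0.714 , -0.1003])]
```

View pics/w7.png

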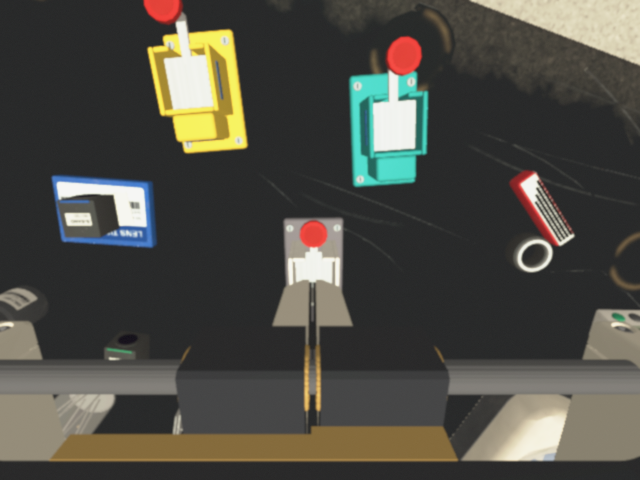

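The pad is back at its locked position, row 234 with area 541 (row 234 and 536 when locked at the start), and the cube stands on the packet at (89,215). I'm handing in the job.

```bash
python3 -c "
from plant import robot
print(robot.close_job())"
```

```text
the job is handed in; nothing more can be done
None
```

I released the latch, set the blue-line cube upright in the middle of the lens tissue packet, and locked the empty lift down again; the highest measured push on the pad was about 10 N, and the job is handed in with no verdict returned.

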